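Centre-mark the last screw hole of a hanging rail with the automatic punch

ROBOT

A 7-joint arm with a two-finger parallel gripper is mounted at the origin on the work surface. World frame = base frame: x ahead of the robot, y to its left, z up, the work surface at z = 0. Lengths are in m, angles in rad, forces in N, time in s.
With the tool pointing down it reaches from about 0.425 to 0.875 m from the base axis. Payload 4.7 kg.
Tool frame: the origin (TCP) lies at the very end of the fingers, on their centre line; the grasp point (between the pads) lies 19 mm behind it; z points along the fingers, y is the line along which they close (so a half turn about z gives the same grasp; the last joint's range is limited). The gripper opens to 87 mm and grips with 3 to 60 N. Pads are 19 mm wide; open, the fingers measure 117 mm over their backs; the gripper's body (75 mm by 190 mm) begins 51 mm behind the grasp point.
Start: joints at [1.259, 0.321, -0.07, 1.45, 0.023, 1.371, -0.057], TCP at [0.208, -0.616, 0.223] pointing down, gripper open.
Joint ranges: [-2.86, 2.86], [-0.3, 2.09], [-1.38, 1.24], [0.06, 2.45], [-1.56, 4.7], [0.09, 2.05], [-2.69, 2.69]. Speed limits (rad/s): [2.57, 2.57, 3.14, 3.14, 3.14, 3.14, 3.14].

INTERFACE

Orientations are given as a rotation vector (axis times angle).
In Python, from bench import ctrl, vision gives the robot as it stands.
- The arm moves only by the tool jog_arm, never from a script. Its argument "increments" is a list of rows, each an object of numbers: "tx", "ty", "tz": the shift along the tool's x, y, z in mm; "wx", "wy", "wz": the turn, a rotation vector about the tool's x, y, z in rad; "gripper": the opening, from 0 (shut) to 1 (fully open). In form: [{"tx": .., "ty": .., "tz": .., "wx": .., "wy": .., "wz": .., "gripper": ..}, ...]. A call has exactly 5 rows; each row is the pose to reach, as a shift and turn from the pose commanded when the call began, along the tool's axes at that moment; what a row does not reach only later rows make up. A row lasts 1/12 s, in which the tool goes at most 41.7 mm and 7.16 degrees, less where a joint would pass 70% of its speed; a pose out of reach is approached as far as the arm can. A call with a gripper value outside its range is refused whole. The fingers move at their own pace and stop on an object; "grip_force" is the grip in N (left out, the last holds). Time passes only in rows, so rows that repeat a pose let the fingers close, or fill a call up. It gives the time, the measured TCP pose, the force, the opening and the grip force at its end, in the units of the state.
- ctrl.get_state(): the state, without advancing time (a new reading comes with each control period).
- vision.get_image(name): name is "scene" or "side" or "wrist"; returns a dict with "color" (384x512x3 uint8, blue, green, red), "fx", "fy", "cx", "cy" (pixels), "extrinsics" (4x4, takes a point from world to camera coordinates). Camera axes: x right, y down, z forward; pixel columns grow to the right and rows downward; lengths in m; the calibration is good to about 2 mm. The wrist camera is an equidistant fisheye: a pixel r from the principal point sees the ray r / f radians off the axis. A picture is of the moment at which its call begins. There is no depth.
- ctrl.close_job(): hands the job in; it is judged then, once.
Trained networks look in the newest picture that a camera, given by its name, has taken for a name from the list of things; names that differ only in an ending like _2 or _b are one class to them, and where a whole thing is asked for, a point or a joint stands for the part that bears it (a point fixed in the world has none). Each returns a list of dicts, best first, with "conf" (0 to 1); they miss things now and then, are a little off and sometimes report something else, mostly with a low value. They report only what shows in the picture. A call takes as long as a camera call.
- vision.spot_in(camera, thing): "bbox" ([left, top, right, bottom] in pixels, round what is visible of it).
The state is a dict: "time": time; "joint_positions": joint angles; "qd": joint speeds; "joint_torque": joint torques, N m; "position": TCP position; "tool_rot": TCP orientation; "ft_force": force on the tool from outside, world axes, zero at the start; "torque": the same for the moment, N m; "grip_width": opening from 0.0 (shut) to 1.0 (fully open); "grip_force": force on a finger pad.
Only numpy, scipy, OpenCV 4.12 (cv2) and the standard library are available. Lean on these libraries where they do the work, as an engineer would, in place of code of your own. Each camera call takes 0.05 s, during which the arm holds its last target. There are 200 camera calls.

TASK

Mark the centre of the empty countersunk screw hole in the picture frame's hanging rail with the automatic punch: take the punch from the tool block, set its nose in the hole and press straight down until it snaps, without leaning on it hard, which would bend the rail. Then stand the punch upright in the middle socket of the block again, fully home, and let go; do not press it on any other part of the frame, and leave the cups and the screwdriver where they are.

Things in the scene. Friction and masses are not known exactly. Their poses are not given: they have to be found in the camera images.
- punch: automatic punch, steel and brass, 160 g, upright in the block's middle socket. Origin: on its axis at the barrel's lower end, a flat shoulder that rests on the block; +z along the axis to the cap. Below hangs the nose, 11 mm wide, with a 90 degree cone to a 4 mm flat tip. It is screwed in to an unknown length: the tip is 20 to 36 mm below the shoulder, fixed during the job
- punch_grip (a point): on the punch's axis, 70 mm above the shoulder, 31 mm below the top of the cap: where to hold it. Plain round steel grip 15 mm in diameter from 12 to 85 mm above the shoulder, between a brass collar and a brass cap, both 18 mm in diameter
- punch_cap (a point): top of the punch's cap, 101.5 mm above the shoulder. How it works: pressed on its seated nose, the barrel sinks against a spring, 4 N at once and 2 N more per mm, until after about 5 mm, at about 13 N, it trips with a snap: a pin jumps out and dents the wood and the push drops about 4 N. Some 2.5 mm farther down is a hard stop. Re-arms itself when lifted
- frame: wooden picture frame, 160 mm (its x) by 240 mm (y), 18 mm thick, fixed face down on newspaper; origin under its centre, z up. On its -x member lies an aluminium hanging rail 34 by 130 by 5 mm, long along y, its top 23 mm above the table, with a 6 mm lip up along its outer edge and three countersunk holes 45 mm apart; two hold screws. More than 20 N from the punch bends the rail
- hole (a point): centre of the mouth of the rail's empty hole (the one towards the frame's +y), level with the rail's top. 90 degree countersink, 12.5 mm across at the mouth and 6.5 mm at 3 mm depth, the wood 5 mm below the mouth; the punch's nose seats centred with its tip about 4 mm below the mouth
- mark (a joint): depth in m of the punch mark in the wood at the bottom of the empty hole: 0 unmarked, over 0.001 when the punch has tripped there; it stays
- block: wooden tool block fixed to the table, 60 mm (x) by 100 mm (y), 45 mm high, origin under its centre, three sockets in its top in a row along y, 30 mm apart
- socket (a point): centre of the mouth of the block's middle socket, 45 mm above the table; the socket is 13.5 mm wide and 40 mm deep. The punch is home when its nose is in it and its shoulder rests on the block's top
- cup_a: empty white plastic cup, 72 mm wide at the rim, 95 mm high, origin under its middle, standing beside the frame; bystander
- cup_b: the same kind of cup, standing beside the tool block; bystander
- driver: screwdriver 170 mm long lying beside the frame; bystander

How it is judged:
On the way, in this order (a step that is already met when the one before it is completed fails the run):
1. the punch, upright, bears on the rail with its axis over the empty hole (contact force between punch and frame above 2 N and horizontal distance between punch and hole below 0.003 m and angle between punch's own z axis and vertical below 0.12 rad), for 0.05 s.
2. the punch has tripped in the hole and marked the wood, still upright over the hole (value of joint mark above 0.001 m and horizontal distance between punch and hole below 0.003 m and angle between punch's own z axis and vertical below 0.12 rad), for 0.02 s.
At the end, for the whole second after the job is handed in: the wood in the empty hole carries a mark more than 1 mm deep, and the punch stands still and released in the middle socket of the block, its shoulder within 3 mm of the block's top, its axis within 4 mm of the socket's centre and within 0.1 rad of upright (value of joint mark above 0.001 m and horizontal distance between punch and socket below 0.004 m and height (world z) of punch between 0.042 and 0.048 m and angle between punch's own z axis and vertical below 0.1 rad and linear speed of punch below 0.02 m/s); the robot touches nothing.
It fails at once if the punch bears on the rail or frame with more than 20 N (contact force between punch and frame above 20 N).
It fails at once if the punch presses with more than 8 N on the rail or frame with its axis more than 5 mm from the empty hole (contact force between punch and frame above 8 N and horizontal distance between punch and hole above 0.005 m).
It fails at once if the punch is tipped over (more than 0.5 rad from upright) (angle between punch's own z axis and vertical above 0.5 rad).
It fails at once if a cup or the screwdriver is moved more than 15 mm (distance of any of cup_a, cup_b, driver from where it was at the start of the episode above 0.015 m).
It also fails if it takes over 51 s, if anything falls off the work surface, if the arm or the gripper's body presses on something with over 40 N, if the wrist force passes 120 N, or if a joint passes its speed limit or range.

## Working session

There is one attempt and no reset: what is moved stays moved. The work goes in short steps, Python scripts to look and compute and a tool call to move; the robot and the scene stay as the last step left them, time stands still between calls to the robot, and variables do not carry over. Pictures are saved under pics/ and viewed, at most 10 in all, crops included, and the job is handed in when it is done.

Besides the shell and the picture viewer there is one more tool, called after "Emit:" by a JSON object that holds its "api" and its "payload". jog_arm: Moves the arm, as the interface text tells. Its arguments: {"type":"object","properties":{"increments":{"type":"array"},"grip_force":{"type":"number"}},"required":["increments"]}

```bash
mkdir -p pics; python3 - <<'E'
from bench import ctrl, vision
import cv2, numpy as np
s=ctrl.get_state(); print(s['time'],s['position'],s['tool_rot'],s['grip_width'])
ims=[]
for c in ['scene','side','wrist']:
    im=vision.get_image(c); cv2.imwrite(f'pics/{c}0.png',im['color'])
    np.savez(f'{c}0.npz',**{k:v for k,v in im.items()})
    print(c,im['fx'],im['cx'],im['cy'],np.round(im['extrinsics'],4).tolist())
    for t in ['punch','frame','hole','block','socket','punch_cap','cup_a','driver']:
        try: print(t,[(np.round(d['bbox'],1).tolist(),round(d['conf'],2)) for d in vision.spot_in(c,t)][:3])
        except Exception as e: print(t,e)
E
```

```text
0.0 [ 0.20780046 -0.61529313  0.22145421] [-3.09814287e+00 -5.09214479e-01  6.76721577e-04] 1.002836297652893
scene 361.49066630856214 252.5857077674188 189.84263511307776 [[0.3944, 0.9189, 0.0064, -0.2454], [0.7901, -0.3356, -0.5129, -0.4155], [-0.4692, 0.2074, -0.8584, 1.2838], [0.0, 0.0, 0.0, 1.0]]
punch [([148.1, 179.3, 163.8, 202.5], 0.73)]
frame [([202.1, 116.7, 367.9, 247.2], 0.82)]
hole [([198.7, 117.8, 367.7, 246.9], 0.68)]
block [([143.0, 183.8, 181.7, 227.5], 0.71)]
socket [([138.2, 183.1, 183.9, 229.1], 0.77)]
punch_cap [([144.8, 177.7, 163.9, 205.4], 0.51), ([177.0, 203.6, 202.7, 235.9], 0.22)]
cup_a [([175.8, 201.2, 203.6, 239.0], 0.97)]
driver [([278.5, 204.2, 306.3, 219.1], 0.86)]
side 348.5174923451638 257.6411897450012 194.65028073902363 [[0.8151, -0.579, 0.0188, -0.468], [-0.3969, -0.5818, -0.7099, 0.3457], [0.4219, 0.5712, -0.7041, 0.8349], [0.0, 0.0, 0.0, 1.0]]
punch [([284.0, 265.7, 294.9, 293.7], 0.54)]
frame [([153.8, 162.6, 295.2, 280.4], 0.56)]
hole [([153.6, 167.5, 291.9, 278.7], 0.77)]
block [([262.4, 278.3, 306.9, 313.8], 0.67), ([156.5, 169.0, 294.1, 280.5], 0.54)]
socket [([261.3, 276.0, 307.9, 312.4], 0.62)]
punch_cap [([282.9, 267.5, 294.0, 294.0], 0.59)]
cup_a [([178.2, 157.1, 198.1, 189.6], 0.96), ([285.5, 235.0, 313.6, 272.9], 0.92), ([282.4, 270.0, 294.0, 294.8], 0.44)]
driver [([240.1, 176.1, 270.4, 211.8], 0.6)]
wrist 297.3186396354542 256.28936168055515 192.59937595578276 [[0.3198, -0.9475, -0.0003, -0.6489], [-0.9059, -0.3059, 0.293, -0.036], [-0.2777, -0.0935, -0.9561, 0.3915], [0.0, 0.0, 0.0, 1.0]]
punch []
frame []
hole []
block []
socket []
punch_cap []
cup_a []
driver []
```

```bash
python3 - <<'E'
import cv2, numpy as np
a=cv2.imread('pics/scene0.png')[100:260,130:390]; b=cv2.imread('pics/side0.png')[140:330,140:330]
cv2.imwrite('pics/s1.png',cv2.resize(a,None,fx=3,fy=3,interpolation=cv2.INTER_CUBIC))
cv2.imwrite('pics/s2.png',cv2.resize(b,None,fx=3,fy=3,interpolation=cv2.INTER_CUBIC))
E
```

```text
(no output)
```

View pics/s1.png

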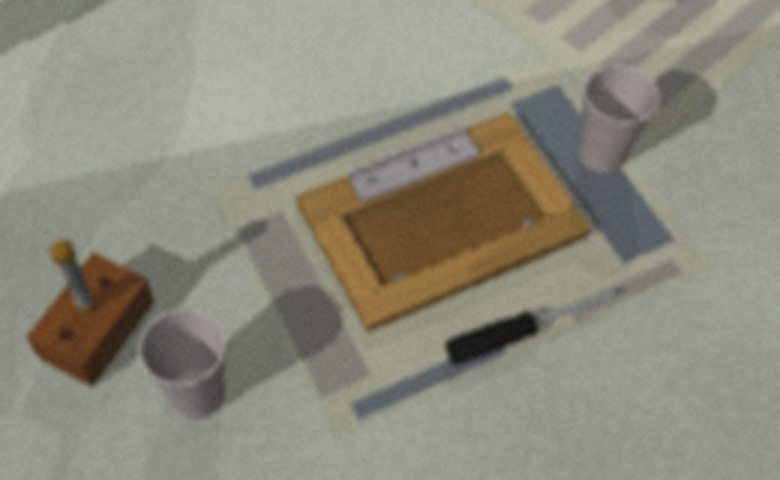

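View pics/s2.png

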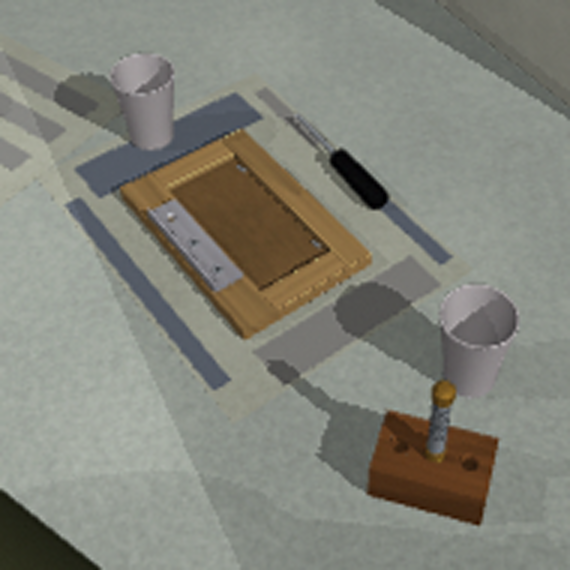

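```bash
cat >h.py <<'E'
import numpy as np
def ray(d,px):
    E=np.array(d['extrinsics']);R=E[:3,:3];o=-R.T@E[:3,3]
    u=(px[0]-d['cx'])/d['fx'];v=(px[1]-d['cy'])/d['fy']
    return o,R.T@np.array([u,v,1.])
def rayf(d,px):
    E=np.array(d['extrinsics']);R=E[:3,:3];o=-R.T@E[:3,3]
    a=np.array([(px[0]-d['cx'])/d['fx'],(px[1]-d['cy'])/d['fy']]);t=np.hypot(*a)
    return o,R.T@np.r_[a*np.sinc(t/np.pi),np.cos(t)]
def atz(r,z): o,d=r; return o+d*(z-o[2])/d[2]
E
python3 - <<'E'
from h import *
S=np.load('scene0.npz');D=np.load('side0.npz')
f=lambda p:(130+(p[0]+.5)/3-.5,100+(p[1]+.5)/3-.5)
g=lambda p:(140+(p[0]+.5)/3-.5,140+(p[1]+.5)/3-.5)
for n,a,b,z in [('cap',(63,243),(445,383),.1465),('punchfoot',(84,303),(435,455),.045),('hole',(455,150),(170,215),.023),('mid',(415,163),(193,241),.023),('low',(373,178),(220,268),.023),('socL',(67,334),(400,447),.045),('socR',(107,283),(471,463),.045),
 ('cupb rim',(183,343),(478,313),.095),('cupa rim',(620,92),(143,75),.095),('fA',(300,200),(245,335),.018),('fB',(508,115),(122,185),.018),('fC',(590,235),(235,132),.018),('fD',(370,325),(370,258),.018)]:
    print(n,atz(ray(S,f(a)),z).round(4),atz(ray(D,g(b)),z).round(4))
E
```

```text
cap [ 0.5002 -0.2181  0.1465] [ 0.5019 -0.2201  0.1465]
punchfoot [ 0.4972 -0.2226  0.045 ] [ 0.4988 -0.2234  0.045 ]
hole [0.4581 0.164  0.023 ] [0.4532 0.1661 0.023 ]
mid [0.4572 0.1205 0.023 ] [0.4554 0.1205 0.023 ]
low [0.4577 0.075  0.023 ] [0.4602 0.0736 0.023 ]
socL [ 0.5215 -0.2447  0.045 ] [ 0.479  -0.2004  0.045 ]
socR [ 0.4852 -0.198   0.045 ] [ 0.5191 -0.2466  0.045 ]
cupb rim [ 0.5967 -0.1556  0.095 ] [ 0.5971 -0.1556  0.095 ]
cupa rim [0.5045 0.3095 0.095 ] [0.5033 0.3057 0.095 ]
fA [0.4508 0.0005 0.018 ] [ 0.4398 -0.0082  0.018 ]
fB [0.4356 0.2354 0.018 ] [0.4331 0.2392 0.018 ]
fC [0.597  0.2412 0.018 ] [0.5783 0.2431 0.018 ]
fD [0.6041 0.0089 0.018 ] [0.5953 0.0018 0.018 ]
```

Emit:
{"api": "jog_arm", "payload": {"increments": [{"tx": 165, "ty": -115}, {"tx": 165, "ty": -115}, {"tx": 165, "ty": -115}, {"tx": 165, "ty": -115}, {"tx": 165, "ty": -115}]}}

```text
validation failed for argument at $.in...
```

Emit:
{"api": "jog_arm", "payload": {"increments": [{"tx": 165, "ty": -115}, {"tx": 165, "ty": -115}, {"tx": 165, "ty": -115}, {"tx": 165, "ty": -115}, {"tx": 165, "ty": -115}]}}

```text
validation failed for argument at $.in...
```

Emit:
{"api": "jog_arm", "payload": {"increments": [{"tx": 71, "ty": -50}, {"tx": 71, "ty": -50}, {"tx": 71, "ty": -50}, {"tx": 71, "ty": -50}, {"tx": 71, "ty": -50}]}}

```text
validation failed for argument at $.in...
```

```bash
cat >snap.py <<'E'
import sys
from bench import ctrl, vision
import cv2, numpy as np
from h import *
np.set_printoptions(suppress=True)
s=ctrl.get_state(); print(s['time'],s['position'].round(4),s['tool_rot'].round(4),s['grip_width'],s['ft_force'])
for c in sys.argv[2:]:
    im=vision.get_image(c); cv2.imwrite(f'pics/{c}{sys.argv[1]}.png',im['color']); np.savez(f'{c}{sys.argv[1]}.npz',**im)
E
python3 snap.py 1 wrist scene side; cp pics/wrist1.png pics/w1.png
```

```text
1.35 [ 0.2081 -0.6158  0.2226] [ 3.0999  0.5096 -0.    ] 1.002599839554877 [-0.04667986 -0.43562895 -0.85175706]
```

View pics/w1.png

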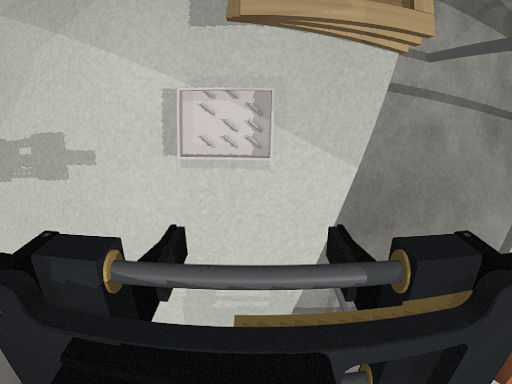

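The wrist picture shows only bare table, a tray of nails at about (225,123), and the open fingers at (170,255) and (345,255). The moves were refused because each row needs every field.

Emit:
{"api": "jog_arm", "payload": {"increments": [{"tx": 165, "ty": -115, "tz": 0, "wx": 0, "wy": 0, "wz": 0, "gripper": 1}, {"tx": 165, "ty": -115, "tz": 0, "wx": 0, "wy": 0, "wz": 0, "gripper": 1}, {"tx": 165, "ty": -115, "tz": 0, "wx": 0, "wy": 0, "wz": 0, "gripper": 1}, {"tx": 165, "ty": -115, "tz": 0, "wx": 0, "wy": 0, "wz": 0, "gripper": 1}, {"tx": 165, "ty": -115, "tz": 0, "wx": 0, "wy": 0, "wz": 0, "gripper": 1}]}}

```text
time: 1.92
position: [0.3296, -0.4512, 0.2228]
tool_rot: [3.099, 0.513, 0.001]
ft_force: [0.3, 0.3, -0.8]
grip_width: 1.001
grip_force: 0.0
```

Emit:
{"api": "jog_arm", "payload": {"increments": [{"tx": 165, "ty": -115, "tz": 0, "wx": 0, "wy": 0, "wz": 0, "gripper": 1}, {"tx": 165, "ty": -115, "tz": 0, "wx": 0, "wy": 0, "wz": 0, "gripper": 1}, {"tx": 165, "ty": -115, "tz": 0, "wx": 0, "wy": 0, "wz": 0, "gripper": 1}, {"tx": 165, "ty": -115, "tz": 0, "wx": 0, "wy": 0, "wz": 0, "gripper": 1}, {"tx": 165, "ty": -115, "tz": 0, "wx": 0, "wy": 0, "wz": 0, "gripper": 1}]}}

```text
time: 2.33
position: [0.4488, -0.2892, 0.223]
tool_rot: [3.099, 0.513, 0.002]
ft_force: [0.9, -1.1, -0.1]
grip_width: 0.994
grip_force: 0.0
```

```bash
python3 snap.py 2 wrist
```

```text
2.3333 [ 0.4488 -0.2892  0.223 ] [3.0992 0.5129 0.0017] 0.9942495276653806 [ 0.89033693 -1.08683105 -0.1345138 ]
```

View pics/wrist2.png

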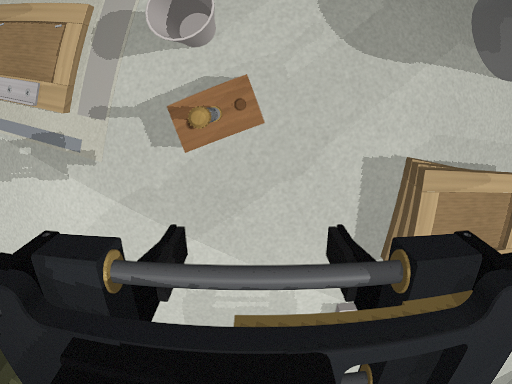

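The wrist picture shows the block, with the punch cap centred near (200,117) and a free socket at (240,104). The cup is at (180,15) and the rail's low end at (15,90).

```bash
python3 - <<'E'
from h import *
import cv2
d=np.load('wrist2.npz'); im=d['color']
h=cv2.cvtColor(im,cv2.COLOR_BGR2HSV)[100:135,180:225]; print(h[:, 5:35:3,0][::4]); print(h[:,5:35:3,2][::4])
m=((h[...,0]>15)&(h[...,0]<28)&(h[...,1]>110)).astype(np.uint8)
n,l,st,ce=cv2.connectedComponentsWithStats(m); i=1+np.argmax(st[1:,4]); c=ce[i]+[180,100]; print(st[i],c)
for p,z in [(c,.1465),((200,117),.1465),((240,104),.045)]: print(p,atz(rayf(d,p),z))
E
```

```text
[[ 14  14  14  13  14  14  14  14  14  14]
 [ 14  14  14  14  14  14  14  14  14  14]
 [ 14  14  14  20  19  19  19  20 102 105]
 [ 13  13  20  19  19  19  20  20  19 110]
 [ 14  17  19  20  20  19  20  20  19   0]
 [ 14  19  19  20  20  20  19  20  19 105]
 [ 13  14  19  20  20  20  19  19  14  14]
 [ 14  14  13  14  18  17  14  14  14  14]
 [ 14  14  14  14  14  14  14  14  15  14]]
[[147 143 141 139 141 143 138 136 138 140]
 [141 135 137 142 139 141 141 144 140 140]
 [110 110 114 116 131 141 152  99  76  91]
 [115 111 116 152 161 166 161 161 112 102]
 [113 109 144 154 160 160 164 155 140  96]
 [143  95 135 153 157 164 163 153 131  88]
 [130  64 112 118 145 148 147 130 143 141]
 [139 116  81 116 143 150 139 140 144 144]
 [137 137 139 139 141 142 143 142 137 138]]
[  7   6  24  23 423] [198.95744681 116.94326241]
[198.95744681 116.94326241] [ 0.50058157 -0.22172712  0.1465    ]
(200, 117) [ 0.50078771 -0.22256246  0.1465    ]
(240, 104) [ 0.51890266 -0.24480375  0.045     ]
```

Emit:
{"api": "jog_arm", "payload": {"increments": [{"tx": 35, "ty": -24, "tz": 0, "wx": 0, "wy": 0, "wz": 0, "gripper": 1}, {"tx": 70, "ty": -47, "tz": 0, "wx": 0, "wy": 0, "wz": 0, "gripper": 1}, {"tx": 70, "ty": -47, "tz": 0, "wx": 0, "wy": 0, "wz": 0, "gripper": 1}, {"tx": 70, "ty": -47, "tz": 20, "wx": 0, "wy": 0, "wz": 0, "gripper": 1}, {"tx": 70, "ty": -47, "tz": 40, "wx": 0, "wy": 0, "wz": 0, "gripper": 1}]}}

```text
time: 2.8
position: [0.4998, -0.2251, 0.1835]
tool_rot: [3.097, 0.513, 0.004]
ft_force: [0.2, -1.1, 0.3]
grip_width: 0.997
grip_force: 0.0
```

```bash
python3 snap.py 3 wrist side; python3 -c "
import cv2
a=cv2.imread('pics/wrist3.png')[100:384,100:420];b=cv2.imread('pics/side3.png')[190:320,220:370]
cv2.imwrite('pics/c3.png',cv2.hconcat([cv2.resize(a,(400,355)),cv2.resize(b,(400,355))]))"
```

```text
2.8 [ 0.4998 -0.2251  0.1835] [3.0971 0.5129 0.0042] 0.9972639965489639 [ 0.24898245 -1.08004733  0.29318252]
```

View pics/c3.png

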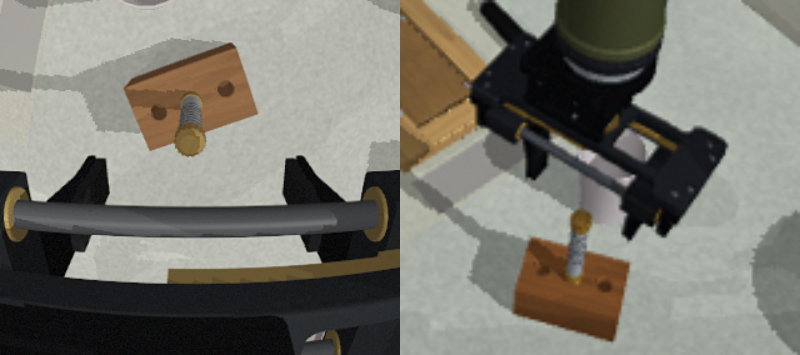

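The left crop shows the cap at about (190,140), which is wrist pixel (252,212), between the fingers. The right crop shows the gripper above and behind the punch.

```bash
python3 - <<'E'
from h import *
import cv2
d=np.load('wrist3.npz'); im=d['color']
x0,y0=225,190
h=cv2.cvtColor(im,cv2.COLOR_BGR2HSV)[y0:235,x0:280]
m=((h[...,0]>15)&(h[...,0]<28)&(h[...,1]>110)).astype(np.uint8)
n,l,st,ce=cv2.connectedComponentsWithStats(m); i=1+np.argmax(st[1:,4]); print(st[i],ce[i]+[x0,y0])
for p in [ce[i]+[x0,y0],(252,212),(252,214)]: print(atz(rayf(d,p),.1465))
print(atz(rayf(d,(100+226/1.25,100+89/1.25)),.045),atz(rayf(d,(100+158/1.25,100+112/1.25)),.045))
E
```

```text
[ 14   8  25  27 526] [251.47718631 211.09505703]
[ 0.50348244 -0.21918192  0.1465    ]
[ 0.50294687 -0.2197555   0.1465    ]
[ 0.50149186 -0.22024279  0.1465    ]
[ 0.51872694 -0.24477546  0.045     ] [ 0.48152525 -0.19715689  0.045     ]
```

Emit:
{"api": "jog_arm", "payload": {"increments": [{"tx": 2.2, "ty": -3.8, "tz": 0, "wx": 0, "wy": 0, "wz": 0, "gripper": 1}, {"tx": 2.2, "ty": -3.8, "tz": 30, "wx": 0, "wy": 0, "wz": 0, "gripper": 1}, {"tx": 2.2, "ty": -3.8, "tz": 60, "wx": 0, "wy": 0, "wz": 0, "gripper": 1}, {"tx": 2.2, "ty": -3.8, "tz": 87, "wx": 0, "wy": 0, "wz": 0, "gripper": 1}, {"tx": 2.2, "ty": -3.8, "tz": 87, "wx": 0, "wy": 0, "wz": 0, "gripper": 0.6}]}}

```text
time: 3.32
position: [0.4962, -0.22, 0.0919]
tool_rot: [-3.096, -0.508, 0.009]
ft_force: [-1.5, 0.3, -1.2]
grip_width: 0.971
grip_force: 0.0
```

Emit:
{"api": "jog_arm", "payload": {"increments": [{"tx": 0, "ty": 0, "tz": 0, "wx": 0, "wy": 0, "wz": 0, "gripper": 0.4}, {"tx": 0, "ty": 0, "tz": 0, "wx": 0, "wy": 0, "wz": 0, "gripper": 0.3}, {"tx": 0, "ty": 0, "tz": 0, "wx": 0, "wy": 0, "wz": 0, "gripper": 0.25}, {"tx": 0, "ty": 0, "tz": 0, "wx": 0, "wy": 0, "wz": 0, "gripper": 0.25}, {"tx": 0, "ty": 0, "tz": 0, "wx": 0, "wy": 0, "wz": 0, "gripper": 0.25}], "grip_force": 5}}

```text
time: 3.73
position: [0.5002, -0.2215, 0.0971]
tool_rot: [3.098, 0.509, 0.003]
ft_force: [0.2, -0.2, 0.1]
grip_width: 0.635
grip_force: 0.0
```

```bash
python3 snap.py 4 wrist side; python3 -c "
import cv2
a=cv2.imread('pics/wrist4.png')[180:340,150:360];b=cv2.imread('pics/side4.png')[220:330,240:360]
cv2.imwrite('pics/c4.png',cv2.hconcat([cv2.resize(a,(400,360)),cv2.resize(b,(400,360))]))"
```

```text
3.7333 [ 0.5002 -0.2215  0.0971] [3.0983 0.509  0.0033] 0.6349101649916713 [ 0.22195302 -0.19992806  0.0618748 ]
```

View pics/c4.png

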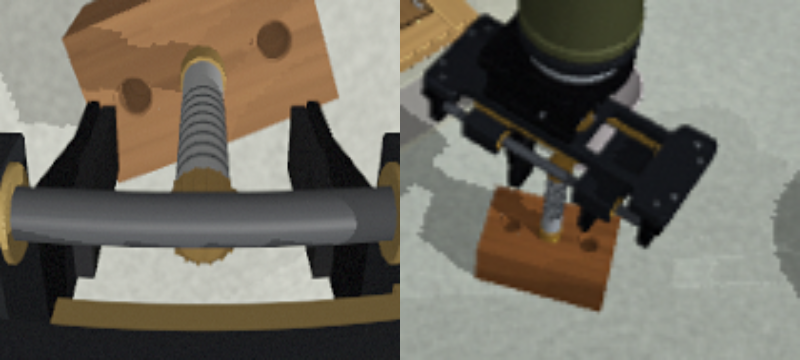

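The punch stands between the fingers and nearly centred: in the left crop it is at x≈203, with the pads at 105 and 300. Closing can go on.

Emit:
{"api": "jog_arm", "payload": {"increments": [{"tx": 0, "ty": 0, "tz": 0, "wx": 0, "wy": 0, "wz": 0, "gripper": 0}, {"tx": 0, "ty": 0, "tz": 0, "wx": 0, "wy": 0, "wz": 0, "gripper": 0}, {"tx": 0, "ty": 0, "tz": 0, "wx": 0, "wy": 0, "wz": 0, "gripper": 0}, {"tx": 0, "ty": 0, "tz": 0, "wx": 0, "wy": 0, "wz": 0, "gripper": 0}, {"tx": 0, "ty": 0, "tz": 0, "wx": 0, "wy": 0, "wz": 0, "gripper": 0}], "grip_force": 5}}

```text
time: 4.25
position: [0.4992, -0.2211, 0.0955]
tool_rot: [3.1, 0.51, -0.0]
ft_force: [-0.1, 0.7, -0.7]
grip_width: 0.198
grip_force: 5.0
```

Emit:
{"api": "jog_arm", "payload": {"increments": [{"tx": 0, "ty": 0, "tz": 0, "wx": 0, "wy": 0, "wz": 0, "gripper": 0}, {"tx": 0, "ty": 0, "tz": 0, "wx": 0, "wy": 0, "wz": 0, "gripper": 0}, {"tx": 0, "ty": 0, "tz": 0, "wx": 0, "wy": 0, "wz": 0, "gripper": 0}, {"tx": 0, "ty": 0, "tz": 0, "wx": 0, "wy": 0, "wz": 0, "gripper": 0}, {"tx": 0, "ty": 0, "tz": 0, "wx": 0, "wy": 0, "wz": 0, "gripper": 0}], "grip_force": 45}}

```text
time: 4.67
position: [0.4991, -0.2211, 0.0955]
tool_rot: [3.1, 0.509, -0.0]
ft_force: [-0.2, -0.7, 0.1]
grip_width: 0.177
grip_force: 45.0
```

Emit:
{"api": "jog_arm", "payload": {"increments": [{"tx": 0, "ty": 0, "tz": -15, "wx": 0, "wy": 0, "wz": 0, "gripper": 0}, {"tx": 0, "ty": 0, "tz": -40, "wx": 0, "wy": 0, "wz": 0, "gripper": 0}, {"tx": 0, "ty": 0, "tz": -70, "wx": 0, "wy": 0, "wz": 0, "gripper": 0}, {"tx": 0, "ty": 0, "tz": -90, "wx": 0, "wy": 0, "wz": 0, "gripper": 0}, {"tx": 0, "ty": 0, "tz": -90, "wx": 0, "wy": 0, "wz": 0, "gripper": 0}]}}

```text
time: 5.08
position: [0.5018, -0.2219, 0.1901]
tool_rot: [3.095, 0.509, 0.01]
ft_force: [0.6, -0.8, -1.7]
grip_width: 0.176
grip_force: 45.0
```

```bash
python3 snap.py 5 wrist side scene; python3 -c "
import cv2
a=cv2.imread('pics/wrist5.png')[120:320,130:370];b=cv2.imread('pics/side5.png')[200:320,240:360]
cv2.imwrite('pics/c5.png',cv2.hconcat([cv2.resize(a,(480,400)),cv2.resize(b,(320,400))[:, :320]]))"
```

```text
5.0833 [ 0.5018 -0.2219  0.1901] [3.0954 0.5088 0.0099] 0.17592537587480894 [ 0.64858604 -0.76862002 -1.72559659]
```

View pics/c5.png

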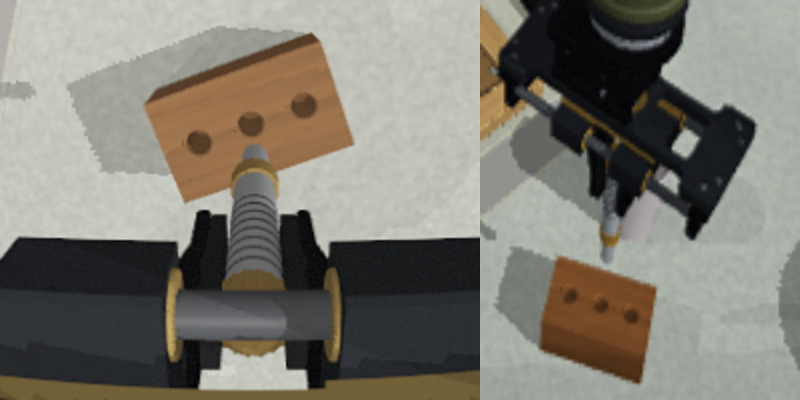

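The left crop shows the nose tip at (258,148) and the middle socket at (251,124), with its neighbours at (199,142) and (303,105). The punch hangs straight in the grip. Next I carry it to the hole.

Emit:
{"api": "jog_arm", "payload": {"increments": [{"tx": 5, "ty": -24, "tz": 0, "wx": 0, "wy": 0, "wz": 0, "gripper": 0}, {"tx": 13, "ty": -62, "tz": 0, "wx": 0, "wy": 0, "wz": 0, "gripper": 0}, {"tx": 21, "ty": -100, "tz": 0, "wx": 0, "wy": 0, "wz": 0, "gripper": 0}, {"tx": 29, "ty": -138, "tz": 0, "wx": 0, "wy": 0, "wz": 0, "gripper": 0}, {"tx": 37, "ty": -176, "tz": 0, "wx": 0, "wy": 0, "wz": 0, "gripper": 0}]}}

```text
time: 5.65
position: [0.476, -0.0408, 0.1834]
tool_rot: [-3.099, -0.508, 0.005]
ft_force: [1.5, -0.1, -2.3]
grip_width: 0.178
grip_force: 45.0
```

Emit:
{"api": "jog_arm", "payload": {"increments": [{"tx": 8, "ty": -38, "tz": 0, "wx": 0, "wy": 0, "wz": 0, "gripper": 0}, {"tx": 16, "ty": -76, "tz": 0, "wx": 0, "wy": 0, "wz": 0, "gripper": 0}, {"tx": 24, "ty": -114, "tz": 0, "wx": 0, "wy": 0, "wz": 0, "gripper": 0}, {"tx": 32, "ty": -152, "tz": 0, "wx": 0, "wy": 0, "wz": 0, "gripper": 0}, {"tx": 40, "ty": -190, "tz": 0, "wx": 0, "wy": 0, "wz": 0, "gripper": 0}]}}

```text
time: 6.07
position: [0.4531, 0.1516, 0.1838]
tool_rot: [3.1, 0.509, -0.004]
ft_force: [1.3, 0.7, -1.0]
grip_width: 0.179
grip_force: 45.0
```

Emit:
{"api": "jog_arm", "payload": {"increments": [{"tx": 3, "ty": -15, "tz": 0, "wx": 0, "wy": 0, "wz": 0, "gripper": 0}, {"tx": 3, "ty": -15, "tz": 0, "wx": 0, "wy": 0, "wz": 0, "gripper": 0}, {"tx": 3, "ty": -15, "tz": 0, "wx": 0, "wy": 0, "wz": 0, "gripper": 0}, {"tx": 3, "ty": -15, "tz": 20, "wx": 0, "wy": 0, "wz": 0, "gripper": 0}, {"tx": 3, "ty": -15, "tz": 20, "wx": 0, "wy": 0, "wz": 0, "gripper": 0}]}}

```text
time: 6.48
position: [0.4509, 0.1627, 0.1619]
tool_rot: [3.1, 0.506, -0.01]
ft_force: [-1.2, -1.6, -2.9]
grip_width: 0.179
grip_force: 45.0
```

Emit:
{"api": "jog_arm", "payload": {"increments": [{"tx": 0, "ty": 0, "tz": 0, "wx": 0, "wy": 0, "wz": 0, "gripper": 0}, {"tx": 0, "ty": 0, "tz": 0, "wx": 0, "wy": 0, "wz": 0, "gripper": 0}, {"tx": 0, "ty": 0, "tz": 0, "wx": 0, "wy": 0, "wz": 0, "gripper": 0}, {"tx": 0, "ty": 0, "tz": 0, "wx": 0, "wy": 0, "wz": 0, "gripper": 0}, {"tx": 0, "ty": 0, "tz": 0, "wx": 0, "wy": 0, "wz": 0, "gripper": 0}]}}

```text
time: 6.9
position: [0.4534, 0.1654, 0.166]
tool_rot: [3.1, 0.509, 0.001]
ft_force: [-0.3, -0.0, -1.7]
grip_width: 0.181
grip_force: 45.0
```

```bash
python3 snap.py 6 wrist side scene; python3 -c "
import cv2
a=cv2.imread('pics/wrist6.png')[110:310,160:360]
cv2.imwrite('pics/c6.png',cv2.resize(a,(600,600),interpolation=cv2.INTER_CUBIC))"
```

```text
6.9 [0.4534 0.1654 0.166 ] [3.0999 0.5089 0.0014] 0.18129210881573884 [-0.27180102 -0.01173334 -1.69904181]
```

View pics/c6.png

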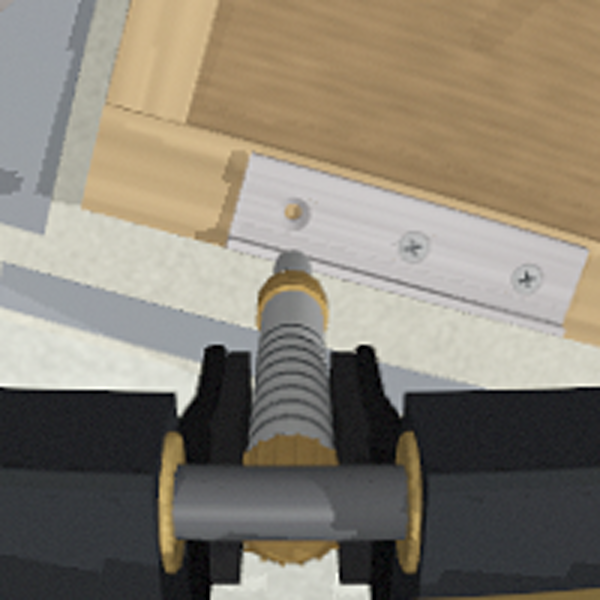

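The crop shows the empty countersunk hole at (294,212) and the screws at (414,246) and (527,278). The nose tip is at about (292,255).

```bash
python3 - <<'E'
from h import *
f=lambda x0,y0,sx,sy,p:(x0+(p[0]+.5)/sx-.5,y0+(p[1]+.5)/sy-.5)
d=np.load('wrist6.npz')
for p in [(294,212),(414,246),(527,278)]: print(atz(rayf(d,f(160,110,3,3,p)),.023).round(4))
d5=np.load('wrist5.npz')
for p in [(199,142),(251,124),(303,105)]: print('s5',atz(rayf(d5,f(130,120,2,2,p)),.045).round(4))
d4=np.load('wrist4.npz')
q=[atz(rayf(d4,f(150,180,400/210,360/160,p)),.045) for p in [(136,96),(274,40)]]; print('s4',np.round(q,4),np.mean(q,0))
# tip depth along axis through TCP xy in picture 6
E=d['extrinsics']
for z in (.0785,.0885,.0965,.1165):
    P=E@np.array([.4534,.1654,z,1]);t=np.arctan2(np.hypot(P[0],P[1]),P[2]);u=P[:2]/np.hypot(P[0],P[1])*t*float(d['fx'])+[float(d['cx']),float(d['cy'])]
    print(z,((u-[160,110]+.5)*3-.5).round(1))
E
```

```text
[0.4539 0.1651 0.023 ]
[0.4558 0.1202 0.023 ]
[0.4579 0.0753 0.023 ]
s5 [ 0.4819 -0.1974  0.045 ]
s5 [ 0.5003 -0.2209  0.045 ]
s5 [ 0.519  -0.2437  0.045 ]
s4 [[ 0.4817 -0.1977  0.045 ]
 [ 0.519  -0.2441  0.045 ]] [ 0.50035991 -0.22089773  0.045     ]
0.0785 [293.4 260.8]
0.0885 [293.5 271.6]
0.0965 [293.6 280.8]
0.1165 [293.9 306.5]
```

Emit:
{"api": "jog_arm", "payload": {"increments": [{"tx": -0.5, "ty": 0.3, "tz": 15, "wx": 0, "wy": 0, "wz": 0, "gripper": 0}, {"tx": -0.5, "ty": 0.3, "tz": 35, "wx": 0, "wy": 0, "wz": 0, "gripper": 0}, {"tx": -0.5, "ty": 0.3, "tz": 45, "wx": 0, "wy": 0, "wz": 0, "gripper": 0}, {"tx": -0.5, "ty": 0.3, "tz": 49, "wx": 0, "wy": 0, "wz": 0, "gripper": 0}, {"tx": -0.5, "ty": 0.3, "tz": 50, "wx": 0, "wy": 0, "wz": 0, "gripper": 0}]}}

```text
time: 7.47
position: [0.4521, 0.1649, 0.1148]
tool_rot: [-3.1, -0.51, 0.003]
ft_force: [0.1, 0.1, -1.2]
grip_width: 0.177
grip_force: 45.0
```

Emit:
{"api": "jog_arm", "payload": {"increments": [{"tx": 0, "ty": 0, "tz": 0, "wx": 0, "wy": 0, "wz": 0, "gripper": 0}, {"tx": 0, "ty": 0, "tz": 0, "wx": 0, "wy": 0, "wz": 0, "gripper": 0}, {"tx": 0, "ty": 0, "tz": 0, "wx": 0, "wy": 0, "wz": 0, "gripper": 0}, {"tx": 0, "ty": 0, "tz": 0, "wx": 0, "wy": 0, "wz": 0, "gripper": 0}, {"tx": 0, "ty": 0, "tz": 0, "wx": 0, "wy": 0, "wz": 0, "gripper": 0}]}}

```text
time: 7.88
position: [0.453, 0.1651, 0.116]
tool_rot: [3.1, 0.509, 0.001]
ft_force: [0.0, -0.2, -1.8]
grip_width: 0.18
grip_force: 45.0
```

```bash
python3 snap.py 7 wrist side scene; python3 -c "
import cv2
a=cv2.imread('pics/wrist7.png')[135:255,200:320];b=cv2.imread('pics/side7.png')[180:240,160:220]
cv2.imwrite('pics/c7.png',cv2.hconcat([cv2.resize(x,(400,400),interpolation=cv2.INTER_CUBIC) for x in (a,b)]))"
```

```text
7.8833 [0.453  0.1651 0.116 ] [3.0998 0.5093 0.0014] 0.18022948117512513 [ 0.04735067 -0.20791922 -1.84640335]
```

View pics/c7.png

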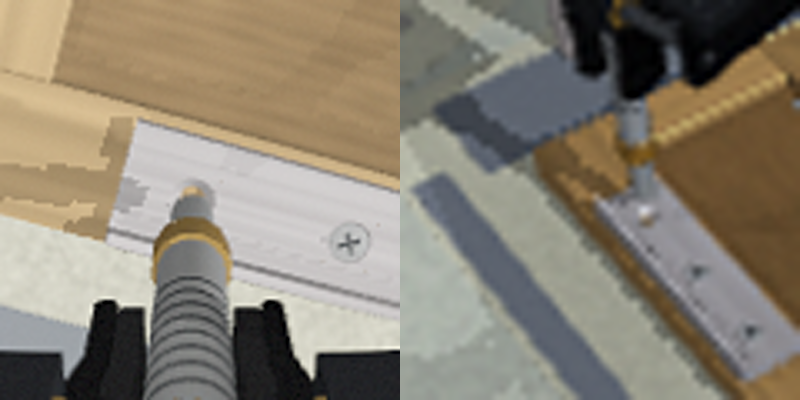

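The left crop shows the tip just short of the hole, which is at about (198,190), with the punch axis about 1 mm to its left. The right crop shows the same from the side.

```bash
python3 - <<'E'
from h import *
d=np.load('wrist7.npz');E=d['extrinsics']
def pr(P):
    P=E@np.r_[P,1];t=np.arctan2(np.hypot(P[0],P[1]),P[2]);u=P[:2]/np.hypot(P[0],P[1])*t*float(d['fx'])+[float(d['cx']),float(d['cy'])]
    return ((u-[200,135]+.5)*10/3-.5).round(1)
print('hole',pr([.4539,.1651,.023]))
for z in (.0295,.0375,.0655,.0775): print(z,pr([.453,.1651,z]),pr([.454,.1651,z]))
im=d['color'].astype(int)
print(im[183:204:1,252:266,1])
E
```

```text
hole [193.9 197.4]
0.0295 [192.9 207.8] [194.1 204.3]
0.0375 [193.  217.3] [194.3 213.8]
0.0655 [193.5 255.8] [194.9 252. ]
0.0775 [193.8 275.2] [195.2 271.2]
[[202 201 201 200 199 198 198 201 203 205 206 206 206 206]
 [205 204 204 204 202 202 200 200 199 198 199 201 203 204]
 [202 204 203 203 203 204 203 203 201 201 201 199 199 197]
 [200 202 202 202 204 203 204 205 204 204 204 204 202 201]
 [198 199 199 199 201 203 204 204 204 205 204 205 203 204]
 [195 197 197 198 188 187 188 198 205 204 204 204 205 205]
 [197 196 191 182 179 173 168 163 167 187 203 202 203 201]
 [198 192 191 187 181 173 163 159 157 156 174 201 201 198]
 [199 194 192 179 176 177 172 146 151 150 157 182 199 198]
 [198 201 190 169 178 180 174 142 145 153 152 155 179 197]
 [205 207 183 145 145 139 135 133 141 150 153 160 185 201]
 [204 166 149 111 114 117 120 122 134 150 156 156 179 206]
 [179 109 111 110 113 117 119 120 131 139 152 156 178 208]
 [134 105 108 114 111 118 120 125 129 138 146 155 174 203]
 [104 109 110 112 113 118 119 125 131 136 144 164 196 203]
 [102 110 110 110 117 117 121 125 131 137 142 167 209 207]
 [105 109 111 116 117 120 126 128 135 140 144 161 200 206]
 [104  98 100  90  91  94  97 104 107 116 146 161 196 202]
 [133  85  88  89  91  90  93  93  94  95 108 148 197 203]
 [ 89  84  90  90  91  91  91  94 100 101 101 112 152 190]
 [ 88  86  87  87  88  92  94  97 101 100 102 104 110 132]]
```

Emit:
{"api": "jog_arm", "payload": {"increments": [{"tx": 0.3, "ty": 0.2, "tz": 2, "wx": 0, "wy": 0, "wz": 0, "gripper": 0}, {"tx": 0.3, "ty": 0.2, "tz": 4, "wx": 0, "wy": 0, "wz": 0, "gripper": 0}, {"tx": 0.3, "ty": 0.2, "tz": 6, "wx": 0, "wy": 0, "wz": 0, "gripper": 0}, {"tx": 0.3, "ty": 0.2, "tz": 7.5, "wx": 0, "wy": 0, "wz": 0, "gripper": 0}, {"tx": 0.3, "ty": 0.2, "tz": 8, "wx": 0, "wy": 0, "wz": 0, "gripper": 0}]}}

```text
time: 8.45
position: [0.4527, 0.1649, 0.1071]
tool_rot: [3.1, 0.51, -0.001]
ft_force: [0.3, -0.4, -2.4]
grip_width: 0.176
grip_force: 45.0
```

Emit:
{"api": "jog_arm", "payload": {"increments": [{"tx": 0, "ty": 0, "tz": 0.6, "wx": 0, "wy": 0, "wz": 0, "gripper": 0}, {"tx": 0, "ty": 0, "tz": 1.2, "wx": 0, "wy": 0, "wz": 0, "gripper": 0}, {"tx": 0, "ty": 0, "tz": 1.8, "wx": 0, "wy": 0, "wz": 0, "gripper": 0}, {"tx": 0, "ty": 0, "tz": 2.4, "wx": 0, "wy": 0, "wz": 0, "gripper": 0}, {"tx": 0, "ty": 0, "tz": 3, "wx": 0, "wy": 0, "wz": 0, "gripper": 0}]}}

```text
time: 8.87
position: [0.453, 0.1649, 0.1045]
tool_rot: [3.1, 0.51, 0.0]
ft_force: [0.4, -0.3, -1.9]
grip_width: 0.183
grip_force: 45.0
```

Emit:
{"api": "jog_arm", "payload": {"increments": [{"tx": 0, "ty": 0, "tz": 0.6, "wx": 0, "wy": 0, "wz": 0, "gripper": 0}, {"tx": 0, "ty": 0, "tz": 1.2, "wx": 0, "wy": 0, "wz": 0, "gripper": 0}, {"tx": 0, "ty": 0, "tz": 1.8, "wx": 0, "wy": 0, "wz": 0, "gripper": 0}, {"tx": 0, "ty": 0, "tz": 2.4, "wx": 0, "wy": 0, "wz": 0, "gripper": 0}, {"tx": 0, "ty": 0, "tz": 3, "wx": 0, "wy": 0, "wz": 0, "gripper": 0}]}}

```text
time: 9.28
position: [0.453, 0.1649, 0.1015]
tool_rot: [3.1, 0.509, -0.0]
ft_force: [0.9, -0.9, -1.4]
grip_width: 0.178
grip_force: 45.0
```

```bash
python3 snap.py 8 wrist; python3 -c "
import cv2
a=cv2.imread('pics/wrist8.png')[135:255,200:320]
cv2.imwrite('pics/c8.png',cv2.resize(a,(480,480),interpolation=cv2.INTER_CUBIC))"
```

```text
9.2833 [0.453  0.1649 0.1015] [ 3.0999  0.5095 -0.0001] 0.17751830775684554 [ 0.90504049 -0.86309217 -1.42585092]
```

Emit:
{"api": "jog_arm", "payload": {"increments": [{"tx": 0, "ty": 0, "tz": 0.5, "wx": 0, "wy": 0, "wz": 0, "gripper": 0}, {"tx": 0, "ty": 0, "tz": 1, "wx": 0, "wy": 0, "wz": 0, "gripper": 0}, {"tx": 0, "ty": 0, "tz": 1.5, "wx": 0, "wy": 0, "wz": 0, "gripper": 0}, {"tx": 0, "ty": 0, "tz": 2, "wx": 0, "wy": 0, "wz": 0, "gripper": 0}, {"tx": 0, "ty": 0, "tz": 2.5, "wx": 0, "wy": 0, "wz": 0, "gripper": 0}]}}

```text
time: 9.75
position: [0.4537, 0.1652, 0.0997]
tool_rot: [3.1, 0.509, 0.002]
ft_force: [-0.3, -0.5, 4.7]
grip_width: 0.179
grip_force: 45.0
```

Emit:
{"api": "jog_arm", "payload": {"increments": [{"tx": 0, "ty": 0, "tz": 0.4, "wx": 0, "wy": 0, "wz": 0, "gripper": 0}, {"tx": 0, "ty": 0, "tz": 0.8, "wx": 0, "wy": 0, "wz": 0, "gripper": 0}, {"tx": 0, "ty": 0, "tz": 1.2, "wx": 0, "wy": 0, "wz": 0, "gripper": 0}, {"tx": 0, "ty": 0, "tz": 1.6, "wx": 0, "wy": 0, "wz": 0, "gripper": 0}, {"tx": 0, "ty": 0, "tz": 2, "wx": 0, "wy": 0, "wz": 0, "gripper": 0}]}}

```text
time: 10.17
position: [0.4538, 0.1653, 0.0978]
tool_rot: [-3.1, -0.51, -0.003]
ft_force: [0.1, -0.1, 6.7]
grip_width: 0.179
grip_force: 45.0
```

Emit:
{"api": "jog_arm", "payload": {"increments": [{"tx": 0, "ty": 0, "tz": 0.4, "wx": 0, "wy": 0, "wz": 0, "gripper": 0}, {"tx": 0, "ty": 0, "tz": 0.8, "wx": 0, "wy": 0, "wz": 0, "gripper": 0}, {"tx": 0, "ty": 0, "tz": 1.2, "wx": 0, "wy": 0, "wz": 0, "gripper": 0}, {"tx": 0, "ty": 0, "tz": 1.6, "wx": 0, "wy": 0, "wz": 0, "gripper": 0}, {"tx": 0, "ty": 0, "tz": 2, "wx": 0, "wy": 0, "wz": 0, "gripper": 0}]}}

```text
time: 10.58
position: [0.4544, 0.1655, 0.0964]
tool_rot: [3.1, 0.51, 0.005]
ft_force: [-0.5, -0.7, 9.9]
grip_width: 0.179
grip_force: 45.0
```

Emit:
{"api": "jog_arm", "payload": {"increments": [{"tx": 0, "ty": 0, "tz": 0.3, "wx": 0, "wy": 0, "wz": 0, "gripper": 0}, {"tx": 0, "ty": 0, "tz": 0.6, "wx": 0, "wy": 0, "wz": 0, "gripper": 0}, {"tx": 0, "ty": 0, "tz": 0.9, "wx": 0, "wy": 0, "wz": 0, "gripper": 0}, {"tx": 0, "ty": 0, "tz": 1.2, "wx": 0, "wy": 0, "wz": 0, "gripper": 0}, {"tx": 0, "ty": 0, "tz": 1.2, "wx": 0, "wy": 0, "wz": 0, "gripper": 0}]}}

```text
time: 11.0
position: [0.4548, 0.1656, 0.0956]
tool_rot: [-3.1, -0.51, -0.006]
ft_force: [-0.2, -0.5, 10.6]
grip_width: 0.18
grip_force: 45.0
```

Emit:
{"api": "jog_arm", "payload": {"increments": [{"tx": 0, "ty": 0, "tz": 0.3, "wx": 0, "wy": 0, "wz": 0, "gripper": 0}, {"tx": 0, "ty": 0, "tz": 0.6, "wx": 0, "wy": 0, "wz": 0, "gripper": 0}, {"tx": 0, "ty": 0, "tz": 0.9, "wx": 0, "wy": 0, "wz": 0, "gripper": 0}, {"tx": 0, "ty": 0, "tz": 1.2, "wx": 0, "wy": 0, "wz": 0, "gripper": 0}, {"tx": 0, "ty": 0, "tz": 1.2, "wx": 0, "wy": 0, "wz": 0, "gripper": 0}]}}

```text
time: 11.42
position: [0.4544, 0.1655, 0.094]
tool_rot: [-3.1, -0.51, -0.005]
ft_force: [0.4, -0.5, 9.0]
grip_width: 0.181
grip_force: 45.0
```

Emit:
{"api": "jog_arm", "payload": {"increments": [{"tx": 0, "ty": 0, "tz": 0.2, "wx": 0, "wy": 0, "wz": 0, "gripper": 0}, {"tx": 0, "ty": 0, "tz": 0.4, "wx": 0, "wy": 0, "wz": 0, "gripper": 0}, {"tx": 0, "ty": 0, "tz": 0.4, "wx": 0, "wy": 0, "wz": 0, "gripper": 0}, {"tx": 0, "ty": 0, "tz": 0.4, "wx": 0, "wy": 0, "wz": 0, "gripper": 0}, {"tx": 0, "ty": 0, "tz": 0.4, "wx": 0, "wy": 0, "wz": 0, "gripper": 0}]}}

```text
time: 11.83
position: [0.4546, 0.1655, 0.0937]
tool_rot: [-3.1, -0.51, -0.005]
ft_force: [-0.3, 0.0, 10.0]
grip_width: 0.181
grip_force: 45.0
```

```bash
python3 snap.py 9 wrist; python3 - <<'E'
# compare punch-in-gripper look: rows of the brass collar before (7, free) and now (9): slip check
import cv2,numpy as np
for k in (6,7,9):
    h=cv2.cvtColor(cv2.imread(f'pics/wrist{k}.png'),cv2.COLOR_BGR2HSV)[170:265,235:280]
    m=((h[...,0]>15)&(h[...,0]<28)&(h[...,1]>130)).astype(np.uint8)
    n,l,st,ce=cv2.connectedComponentsWithStats(m); 
    for i in range(1,n):
        if st[i,4]>40: print(k,st[i],(ce[i]+[235,170]).round(2))
E
```

```text
11.8333 [0.4546 0.1655 0.0937] [-3.0999 -0.5095 -0.0052] 0.18065191310768144 [-0.25039554  0.04046712  9.97371458]
6 [11 30 22 15 97] [255.97 204.98]
6 [  6  85  31  10 214] [256.3  260.34]
7 [ 11  31  22  13 105] [256.4 205.1]
7 [  6  86  31   9 209] [256.07 260.42]
9 [ 11  34  22  15 103] [256.1  207.89]
9 [  6  85  31  10 201] [256.39 260.47]
```

Emit:
{"api": "jog_arm", "payload": {"increments": [{"tx": 0, "ty": 0, "tz": -3, "wx": 0, "wy": 0, "wz": 0, "gripper": 0}, {"tx": 0, "ty": 0, "tz": -8, "wx": 0, "wy": 0, "wz": 0, "gripper": 0}, {"tx": 0, "ty": 0, "tz": -20, "wx": 0, "wy": 0, "wz": 0, "gripper": 0}, {"tx": 0, "ty": 0, "tz": -50, "wx": 0, "wy": 0, "wz": 0, "gripper": 0}, {"tx": 0, "ty": 0, "tz": -90, "wx": 0, "wy": 0, "wz": 0, "gripper": 0}]}}

```text
time: 12.3
position: [0.45, 0.164, 0.1804]
tool_rot: [-3.099, -0.51, 0.012]
ft_force: [1.7, -0.2, -0.9]
grip_width: 0.18
grip_force: 45.0
```

Emit:
{"api": "jog_arm", "payload": {"increments": [{"tx": 0, "ty": 0, "tz": -5, "wx": 0, "wy": 0, "wz": 0, "gripper": 0}, {"tx": -6, "ty": 30, "tz": -10, "wx": 0, "wy": 0, "wz": 0, "gripper": 0}, {"tx": -14, "ty": 68, "tz": -10, "wx": 0, "wy": 0, "wz": 0, "gripper": 0}, {"tx": -22, "ty": 106, "tz": -10, "wx": 0, "wy": 0, "wz": 0, "gripper": 0}, {"tx": -30, "ty": 144, "tz": -10, "wx": 0, "wy": 0, "wz": 0, "gripper": 0}]}}

```text
time: 12.72
position: [0.4702, 0.0174, 0.1923]
tool_rot: [3.099, 0.511, -0.0]
ft_force: [1.0, -0.6, -2.1]
grip_width: 0.182
grip_force: 45.0
```

Emit:
{"api": "jog_arm", "payload": {"increments": [{"tx": -8, "ty": 38, "tz": 0, "wx": 0, "wy": 0, "wz": 0, "gripper": 0}, {"tx": -16, "ty": 76, "tz": 0, "wx": 0, "wy": 0, "wz": 0, "gripper": 0}, {"tx": -24, "ty": 114, "tz": 0, "wx": 0, "wy": 0, "wz": 0, "gripper": 0}, {"tx": -32, "ty": 152, "tz": 0, "wx": 0, "wy": 0, "wz": 0, "gripper": 0}, {"tx": -40, "ty": 190, "tz": 0, "wx": 0, "wy": 0, "wz": 0, "gripper": 0}]}}

```text
time: 13.13
position: [0.4929, -0.1756, 0.192]
tool_rot: [-3.1, -0.509, 0.001]
ft_force: [1.7, -0.0, -0.3]
grip_width: 0.18
grip_force: 45.0
```

Emit:
{"api": "jog_arm", "payload": {"increments": [{"tx": -4, "ty": 20, "tz": 0, "wx": 0, "wy": 0, "wz": 0, "gripper": 0}, {"tx": -7, "ty": 40, "tz": 0, "wx": 0, "wy": 0, "wz": 0, "gripper": 0}, {"tx": -7, "ty": 46, "tz": 0, "wx": 0, "wy": 0, "wz": 0, "gripper": 0}, {"tx": -7, "ty": 46, "tz": 0, "wx": 0, "wy": 0, "wz": 0, "gripper": 0}, {"tx": -7, "ty": 46, "tz": 0, "wx": 0, "wy": 0, "wz": 0, "gripper": 0}]}}

```text
time: 13.55
position: [0.5015, -0.2182, 0.1919]
tool_rot: [-3.098, -0.511, 0.001]
ft_force: [0.3, 0.5, -1.7]
grip_width: 0.182
grip_force: 45.0
```

Emit:
{"api": "jog_arm", "payload": {"increments": [{"tx": 0, "ty": 0, "tz": 0, "wx": 0, "wy": 0, "wz": 0, "gripper": 0}, {"tx": 0, "ty": 0, "tz": 0, "wx": 0, "wy": 0, "wz": 0, "gripper": 0}, {"tx": 0, "ty": 0, "tz": 0, "wx": 0, "wy": 0, "wz": 0, "gripper": 0}, {"tx": 0, "ty": 0, "tz": 0, "wx": 0, "wy": 0, "wz": 0, "gripper": 0}, {"tx": 0, "ty": 0, "tz": 0, "wx": 0, "wy": 0, "wz": 0, "gripper": 0}]}}

```text
time: 13.97
position: [0.5017, -0.2192, 0.1924]
tool_rot: [3.1, 0.511, 0.0]
ft_force: [-1.1, -0.3, -1.6]
grip_width: 0.179
grip_force: 45.0
```

```bash
python3 snap.py 10 wrist; cat >col.py <<'E'
import cv2,numpy as np,sys
for k in sys.argv[1:]:
    h=cv2.cvtColor(cv2.imread(f'pics/wrist{k}.png'),cv2.COLOR_BGR2HSV)[170:305,225:290]
    m=((h[...,0]>15)&(h[...,0]<28)&(h[...,1]>130)).astype(np.uint8)
    n,l,st,ce=cv2.connectedComponentsWithStats(m); 
    for i in range(1,n):
        if st[i,4]>40: print(k,st[i],(ce[i]+[225,170]).round(2))
E
python3 col.py 5 7 9 10
```

```text
13.9667 [ 0.5017 -0.2192  0.1924] [3.0995 0.5107 0.0001] 0.17895166399372184 [-1.13296195 -0.26841821 -1.55113188]
5 [ 20  30  23  16 138] [256.1  204.46]
5 [ 16  85  31  10 222] [256.21 260.41]
5 [ 16 121  32   7 143] [256.09 293.03]
7 [ 21  31  22  13 105] [256.4 205.1]
7 [ 16  86  31   9 209] [256.07 260.42]
7 [ 17 121  31   7 132] [256.59 293.03]
9 [ 21  34  22  15 103] [256.1  207.89]
9 [ 16  85  31  10 201] [256.39 260.47]
9 [ 16 121  32   7 138] [256.53 293.07]
10 [ 20  30  23  14 132] [256.3  205.13]
10 [ 16  85  31  10 220] [255.95 260.4 ]
10 [ 16 121  32   7 140] [256.29 293.06]
```

Emit:
{"api": "jog_arm", "payload": {"increments": [{"tx": -3, "ty": 1, "tz": 15, "wx": 0, "wy": 0, "wz": 0, "gripper": 0}, {"tx": -3, "ty": 1, "tz": 35, "wx": 0, "wy": 0, "wz": 0, "gripper": 0}, {"tx": -3, "ty": 1, "tz": 50, "wx": 0, "wy": 0, "wz": 0, "gripper": 0}, {"tx": -3, "ty": 1, "tz": 57, "wx": 0, "wy": 0, "wz": 0, "gripper": 0}, {"tx": -3, "ty": 1, "tz": 58, "wx": 0, "wy": 0, "wz": 0, "gripper": 0}]}}

```text
time: 14.43
position: [0.498, -0.2212, 0.1326]
tool_rot: [-3.098, -0.509, 0.004]
ft_force: [-0.1, 0.2, -1.9]
grip_width: 0.184
grip_force: 45.0
```

Emit:
{"api": "jog_arm", "payload": {"increments": [{"tx": 0, "ty": 0, "tz": 0, "wx": 0, "wy": 0, "wz": 0, "gripper": 0}, {"tx": 0, "ty": 0, "tz": 0, "wx": 0, "wy": 0, "wz": 0, "gripper": 0}, {"tx": 0, "ty": 0, "tz": 0, "wx": 0, "wy": 0, "wz": 0, "gripper": 0}, {"tx": 0, "ty": 0, "tz": 0, "wx": 0, "wy": 0, "wz": 0, "gripper": 0}, {"tx": 0, "ty": 0, "tz": 0, "wx": 0, "wy": 0, "wz": 0, "gripper": 0}]}}

```text
time: 14.85
position: [0.4996, -0.2218, 0.135]
tool_rot: [3.099, 0.509, 0.001]
ft_force: [0.7, 0.9, -1.6]
grip_width: 0.184
grip_force: 45.0
```

Emit:
{"api": "jog_arm", "payload": {"increments": [{"tx": -0.1, "ty": -0.7, "tz": 4, "wx": 0, "wy": 0, "wz": 0, "gripper": 0}, {"tx": -0.1, "ty": -0.7, "tz": 8, "wx": 0, "wy": 0, "wz": 0, "gripper": 0}, {"tx": -0.1, "ty": -0.7, "tz": 11, "wx": 0, "wy": 0, "wz": 0, "gripper": 0}, {"tx": -0.1, "ty": -0.7, "tz": 14, "wx": 0, "wy": 0, "wz": 0, "gripper": 0}, {"tx": -0.1, "ty": -0.7, "tz": 17, "wx": 0, "wy": 0, "wz": 0, "gripper": 0}]}}

```text
time: 15.27
position: [0.4986, -0.2209, 0.1167]
tool_rot: [-3.1, -0.509, 0.001]
ft_force: [-0.4, -0.6, -2.5]
grip_width: 0.177
grip_force: 45.0
```

Emit:
{"api": "jog_arm", "payload": {"increments": [{"tx": 0, "ty": 0, "tz": 3, "wx": 0, "wy": 0, "wz": 0, "gripper": 0}, {"tx": 0, "ty": 0, "tz": 6, "wx": 0, "wy": 0, "wz": 0, "gripper": 0}, {"tx": 0, "ty": 0, "tz": 9, "wx": 0, "wy": 0, "wz": 0, "gripper": 0}, {"tx": 0, "ty": 0, "tz": 12, "wx": 0, "wy": 0, "wz": 0, "gripper": 0}, {"tx": 0, "ty": 0, "tz": 14, "wx": 0, "wy": 0, "wz": 0, "gripper": 0}]}}

```text
time: 15.68
position: [0.4987, -0.2209, 0.1028]
tool_rot: [-3.1, -0.509, 0.001]
ft_force: [-0.4, -0.6, -2.3]
grip_width: 0.181
grip_force: 45.0
```

No resistance on the way in, so the nose is in the socket. I lower it home.

Emit:
{"api": "jog_arm", "payload": {"increments": [{"tx": 0, "ty": 0, "tz": 1.5, "wx": 0, "wy": 0, "wz": 0, "gripper": 0}, {"tx": 0, "ty": 0, "tz": 3, "wx": 0, "wy": 0, "wz": 0, "gripper": 0}, {"tx": 0, "ty": 0, "tz": 4.5, "wx": 0, "wy": 0, "wz": 0, "gripper": 0}, {"tx": 0, "ty": 0, "tz": 6, "wx": 0, "wy": 0, "wz": 0, "gripper": 0}, {"tx": 0, "ty": 0, "tz": 7, "wx": 0, "wy": 0, "wz": 0, "gripper": 0}]}}

```text
time: 16.1
position: [0.4988, -0.221, 0.0961]
tool_rot: [3.1, 0.51, -0.0]
ft_force: [-0.3, 0.1, -1.2]
grip_width: 0.175
grip_force: 45.0
```

Emit:
{"api": "jog_arm", "payload": {"increments": [{"tx": 0, "ty": 0, "tz": 0.3, "wx": 0, "wy": 0, "wz": 0, "gripper": 0}, {"tx": 0, "ty": 0, "tz": 0.6, "wx": 0, "wy": 0, "wz": 0, "gripper": 0}, {"tx": 0, "ty": 0, "tz": 0.8, "wx": 0, "wy": 0, "wz": 0, "gripper": 0}, {"tx": 0, "ty": 0, "tz": 0.8, "wx": 0, "wy": 0, "wz": 0, "gripper": 0}, {"tx": 0, "ty": 0, "tz": 0.8, "wx": 0, "wy": 0, "wz": 0, "gripper": 0}]}}

```text
time: 16.52
position: [0.4989, -0.221, 0.0955]
tool_rot: [3.1, 0.51, 0.0]
ft_force: [-0.2, 0.2, -1.6]
grip_width: 0.181
grip_force: 45.0
```

Emit:
{"api": "jog_arm", "payload": {"increments": [{"tx": 0, "ty": 0, "tz": 0.3, "wx": 0, "wy": 0, "wz": 0, "gripper": 0}, {"tx": 0, "ty": 0, "tz": 0.6, "wx": 0, "wy": 0, "wz": 0, "gripper": 0}, {"tx": 0, "ty": 0, "tz": 0.9, "wx": 0, "wy": 0, "wz": 0, "gripper": 0}, {"tx": 0, "ty": 0, "tz": 1, "wx": 0, "wy": 0, "wz": 0, "gripper": 0}, {"tx": 0, "ty": 0, "tz": 1, "wx": 0, "wy": 0, "wz": 0, "gripper": 0}]}}

```text
time: 16.93
position: [0.4996, -0.2212, 0.0954]
tool_rot: [3.099, 0.509, 0.002]
ft_force: [-0.7, 0.5, 5.8]
grip_width: 0.18
grip_force: 45.0
```

Contact at the original height (0.0954), so it is home. I back off slightly and open the fingers.

Emit:
{"api": "jog_arm", "payload": {"increments": [{"tx": 0, "ty": 0, "tz": -0.5, "wx": 0, "wy": 0, "wz": 0, "gripper": 0}, {"tx": 0, "ty": 0, "tz": -0.7, "wx": 0, "wy": 0, "wz": 0, "gripper": 0}, {"tx": 0, "ty": 0, "tz": -0.7, "wx": 0, "wy": 0, "wz": 0, "gripper": 0}, {"tx": 0, "ty": 0, "tz": -0.7, "wx": 0, "wy": 0, "wz": 0, "gripper": 0.3}, {"tx": 0, "ty": 0, "tz": -0.7, "wx": 0, "wy": 0, "wz": 0, "gripper": 0.5}]}}

```text
time: 17.35
position: [0.4985, -0.2209, 0.0947]
tool_rot: [-3.1, -0.509, 0.001]
ft_force: [0.9, -0.1, -0.0]
grip_width: 0.263
grip_force: 0.0
```

Emit:
{"api": "jog_arm", "payload": {"increments": [{"tx": 0, "ty": 0, "tz": 0, "wx": 0, "wy": 0, "wz": 0, "gripper": 0.7}, {"tx": 0, "ty": 0, "tz": 0, "wx": 0, "wy": 0, "wz": 0, "gripper": 0.8}, {"tx": 0, "ty": 0, "tz": 0, "wx": 0, "wy": 0, "wz": 0, "gripper": 0.8}, {"tx": 0, "ty": 0, "tz": 0, "wx": 0, "wy": 0, "wz": 0, "gripper": 0.8}, {"tx": 0, "ty": 0, "tz": 0, "wx": 0, "wy": 0, "wz": 0, "gripper": 0.8}]}}

```text
time: 17.77
position: [0.4987, -0.2209, 0.095]
tool_rot: [-3.1, -0.509, 0.0]
ft_force: [0.0, 0.1, 0.8]
grip_width: 0.622
grip_force: 0.0
```

Emit:
{"api": "jog_arm", "payload": {"increments": [{"tx": 0, "ty": 0, "tz": -10, "wx": 0, "wy": 0, "wz": 0, "gripper": 0.8}, {"tx": 0, "ty": 0, "tz": -30, "wx": 0, "wy": 0, "wz": 0, "gripper": 0.8}, {"tx": 0, "ty": 0, "tz": -60, "wx": 0, "wy": 0, "wz": 0, "gripper": 0.8}, {"tx": 0, "ty": 0, "tz": -90, "wx": 0, "wy": 0, "wz": 0, "gripper": 0.8}, {"tx": 0, "ty": 0, "tz": -110, "wx": 0, "wy": 0, "wz": 0, "gripper": 0.8}]}}

```text
time: 18.18
position: [0.4999, -0.2212, 0.2089]
tool_rot: [3.098, 0.509, 0.005]
ft_force: [0.7, -0.4, 0.1]
grip_width: 0.798
grip_force: 0.0
```

```bash
python3 snap.py 11 wrist side; python3 -c "
import cv2
a=cv2.imread('pics/wrist11.png')[100:300,150:350];b=cv2.imread('pics/side11.png')[225:325,230:330]
cv2.imwrite('pics/c11.png',cv2.hconcat([cv2.resize(x,(400,400)) for x in (a,b)]))"
```

```text
18.1833 [ 0.4999 -0.2212  0.2089] [3.0978 0.5095 0.0047] 0.7979178796754988 [ 0.69045327 -0.43768282  0.14533   ]
```

View pics/c11.png

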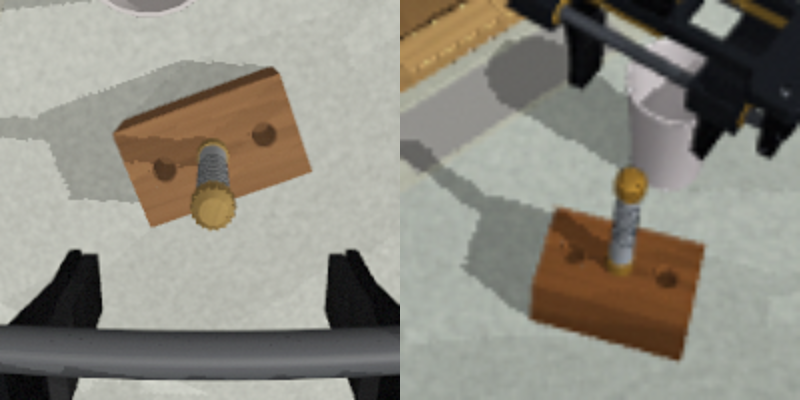

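The picture shows the punch upright and home in the middle socket, with its cap at (213,208) left and (631,185) right, and the gripper clear. The push force dropped from 12.3 N to 10.7 N while the barrel sank 1.6 mm. The contact height in the socket was also unchanged, so the punch did not slip in the grip and must have tripped.

```bash
python3 -c "
from bench import ctrl
print(ctrl.close_job())"
```

```text
the job is handed in; nothing more can be done
None
```

I pressed the punch in the empty hole until the force dropped as in a trip, stood it home and released in the middle socket, and handed the job in at about 18 s; the hand-in gave no verdict, and I judged the trip from force and sink, not by seeing the mark.

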